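# Make up two sampling kits from the bench stock

## Robot

A 6-joint arm with a two-finger parallel gripper is mounted at the origin on the work surface; the furniture and walls round the work are solid. World frame = base frame: x ahead of the robot, y to its left, z up, the work surface at z = 0. Lengths are in m, angles in rad, forces in N, time in s.
With the tool pointing down it reaches from about 0.35 to 0.975 m from the base axis. Payload 4.9 kg.
Tool frame: the origin (TCP) lies on the centre line of the jaws, within the pads' length; the fingertips stand 8 mm ahead of it and the grasp point (between the pads) lies 11 mm behind it; z points along the fingers, y is the line along which they close (so a half turn about z gives the same grasp; the last joint's range is limited). The gripper opens to 85 mm and grips with 20 to 120 N. Pads are 22 mm wide; open, the fingers measure 114 mm over their backs; the gripper's body (76 mm by 85 mm) begins 54 mm behind the grasp point. The pads swing forward as they close: fully open they stand 13 mm farther back than shut.
Start: joints at [-0.119, 0.053, 1.613, -0, 1.476, -0.119], TCP at [0.625, 0, 0.239] pointing down, gripper open.
Joint ranges: [-3.01, 3.01], [-1.01, 2.22], [0.06, 2.58], [-1.02, 4.17], [0.09, 2.62], [-3.14, 3.14]. Speed limits (rad/s): [2.57, 2.57, 3.14, 3.14, 3.14, 3.14].

## Interface

Orientations are given as a rotation vector (axis times angle).
In Python, from station import ctrl gives the robot as it stands.
- The arm moves only by the tool pendant, called after "Emit:" as a command line: name --argument value ..., lists and objects as JSON in quotes. Schema: {"type":"object","properties":{"ticks":{"type":"object","properties":{"segments":{"type":"array","items":{"type":"array","items":{"type":"number"},"minItems":7,"maxItems":7},"minItems":1,"maxItems":20}},"additionalProperties":false,"required":["segments"]},"force":{"type":"number"},"only":{"type":"string"},"quiet":{"type":"boolean"},"lines":{"type":"string"}},"required":["ticks"],"additionalProperties":false}. ticks is an object whose key "segments" holds a list of rows, 1 to 20 of them, each of 7 numbers: the finger opening in m, then dx, dy, dz in units of 20 mm, then a rotation vector rx, ry, rz in rad; each row is the pose to reach, as a shift and turn from the pose commanded when the call began, along the tool's axes at that moment; what a row does not reach only later rows make up. A row lasts 1/12 s, in which the tool goes at most 0.0417 m and 0.125 rad, less where a joint would pass 70% of its speed; a pose out of reach is approached as far as the arm can. The fingers move at their own pace and stop on an object; force is the grip in N (left out, the last holds). Time passes only in rows, so rows that do not move let the fingers close. The tool returns the time, the measured TCP pose, the force, the opening and the grip force at its end. only (a regular expression) keeps the lines of the reply that match it, lines (a string "A,B") keeps lines A to B, and quiet returns only ok. Input that does not fit is refused with a message, and nothing moves.
- ctrl.get_obs(): the state, without advancing time (a new reading comes with each control period).
- ctrl.get_image(name): name is "scene" or "top" or "wrist"; returns the picture (480x640x3 uint8, red, green, blue); there is no depth.
- ctrl.camera_params(name): a dict with "fx", "fy", "cx", "cy" (pixels), "T" (4x4, takes a point from camera to world coordinates); the wrist camera has in their place "tool_from_camera" (4x4, takes a point from camera to tool coordinates, whose origin is the TCP and whose axes are the flange's). Camera axes: x right, y down, z forward; pixel columns grow to the right and rows downward; lengths in m; the calibration is good to about 2 mm. A picture is of the moment at which its call begins: read the wrist's pose just before it. camera_params takes no time and is no camera call.
- ctrl.finish_job(): hands the job in; it is judged then, once.
Trained networks look in the newest picture that a camera, given by its name, has taken for a name from the list of things; names that differ only in an ending like _2 or _b are one class to them, and where a whole thing is asked for, a point or a joint stands for the part that bears it (a point fixed in the world has none). Each returns a list of dicts, best first, with "p" (0 to 1); they miss things now and then, are a little off and sometimes report something else, mostly with a low value. They report only what shows in the picture. A call takes as long as a camera call. They do not tell look-alikes from the thing itself.
- ctrl.find_in(camera, thing): "extent" ([left, top, right, bottom] in pixels, round what is visible of it).
- ctrl.cut_out(camera, thing): "mask" (480x640 bool, what is visible of it) and "extent" ([left, top, right, bottom] in pixels, round what is visible of it).
- ctrl.tip_of(camera, thing): "xy" ([column, row] in pixels: a listed point, or the origin of a listed thing).
The state is a dict: "t": time; "q": joint angles; "dq": joint speeds; "effort": joint torques, N m; "tool_pos": TCP position; "tool_rot": TCP orientation; "contact_force": force on the tool from outside, world axes, zero at the start; "wrist_torque": the same for the moment, N m; "opening": finger opening in m; "grip_force": force on a finger pad.
Only numpy, scipy, OpenCV 4.12 (cv2) and the standard library are available. Lean on these libraries where they do the work, as an engineer would, in place of code of your own. Each camera call takes 0.05 s, during which the arm holds its last target. There are 200 camera calls.

## Task

Make up the two sampling kits from the stock on the black bench: the blue tray gets the tall jar, the white-capped vial and the black pump tubing cassette, and the yellow tray gets the short jar and the blue-capped vial. Stand each jar and vial upright on the floor of its own cut-out in the foam and lay the cassette flat in the long one; leave the timer, the tape roll and the loose screw cap where they are.

Things in the scene. Friction and masses are not known exactly. Their poses are not given: they have to be found in the camera images.
- blue_tray: Kit tray, blue frame round grey foam, fixed, 116 x 206 mm (its x, y), frame 14 mm high, foam 12. Origin: centre of underside, z up. Cut-outs in the foam, floors at z = 5 mm, centred on x = 0: vial's at y = -77 mm (round, 35 mm), jar's at y = -6 mm (round, 60 mm), cassette's at y = +70 mm (93 mm along x, 45 along y). Takes tall jar, white-capped vial, cassette.
- yellow_tray: Kit tray, yellow frame round grey foam, fixed, 116 x 206 mm (its x, y), frame 14 mm high, foam 12. Origin: centre of underside, z up. Cut-outs in the foam, floors at z = 5 mm, centred on x = 0: vial's at y = -77 mm (round, 35 mm), jar's at y = -6 mm (round, 60 mm), cassette's at y = +70 mm (93 mm along x, 45 along y). Takes short jar, blue-capped vial; cassette cut-out stays empty.
- tall_jar: Tall clear sample jar standing upright, white screw lid on: 80 mm high, body about 43 mm across, lid 47 mm across from 61 to 80 mm height; grasp the lid. About 65 g. Origin: centre of its underside, z up.
- short_jar: Short clear sample jar standing upright, white screw lid on: 46 mm high, body about 34 mm across, lid 38 mm across from 33 to 46 mm height; grasp the lid. About 55 g. Origin: centre of its underside, z up.
- white_vial: Small white sample vial with a white cap, standing upright: 19 mm across, 32 mm high; grasp the cap (top 10 mm). About 25 g. Origin: centre of its underside, z up.
- blue_vial: Small white sample vial with a blue cap, standing upright: 19 mm across, 32 mm high; grasp the cap (top 10 mm). About 25 g. Origin: centre of its underside, z up.
- cassette: Pump tubing cassette lying flat: black bar with a green and a white tag on top, 28 mm wide (its x), 75 mm long (its y), body 10 mm high, tags to 13 mm; grasp across its width. About 30 g. Origin: centre of its underside, z up. Either way round will do.
- timer: White lab timer with a display, 58 x 62 x 18 mm, lying loose. Not part of the kits. Origin: centre of its underside.
- tape: Roll of brown tape, 90 mm across, 48 mm high, lying loose. Not part of the kits. Origin: near the centre of its underside.
- loose_cap: Loose white screw cap, rim up, 36 mm across, 19 mm high, fits none of the vessels. Not part of the kits. Origin: centre of its underside.
Things that resemble listed ones, but are neither listed nor needed, are in the scene too. Several things look just like the tall_jar: the one meant starts farthest to the robot's right.

How it is judged:
By the outcome, as a careful person would: the job done as asked, in the order asked, and still so for the second after the job is handed in, with the robot touching nothing.
It also fails if it takes over 125 s, if anything falls off the work surface, if the arm or the gripper's body presses on something with over 40 N, if the wrist force passes 120 N, or if a joint passes its speed limit or range.

## Working session

There is one attempt and no reset: what is moved stays moved. The work goes in short steps, Python scripts to look and compute and a tool call to move; the robot and the scene stay as the last step left them, time stands still between calls to the robot, and variables do not carry over. Pictures are saved under pics/ and viewed, at most 15 in all, crops included, and the job is handed in when it is done.

```bash
ls; mkdir -p pics; python3 - <<'E'
from station import ctrl
import cv2
for n in ["top","scene"]:
    im=ctrl.get_image(n); cv2.imwrite(f"pics/{n}0.png",im[:,:,::-1])
    p=ctrl.camera_params(n); print(n,p)
    if n=="top":
        for t in ["blue_tray","yellow_tray","tall_jar","short_jar","white_vial","blue_vial","cassette","timer","tape","loose_cap"]:
            print(t,[(round(d["p"],2),[round(x) for x in d["extent"]]) for d in ctrl.find_in(n,t)])
print(ctrl.camera_params("wrist")); print(ctrl.get_obs())
E
```

```text
pics
top {'fx': 517.3006506104684, 'fy': 517.3006506104684, 'cx': 319.2513679722715, 'cy': 239.38473302585908, 'T': array([[ 0.07734991, -0.97701367,  0.19864862,  0.32989955],
       [-0.99699143, -0.076799  ,  0.0104885 ,  0.01163157],
       [ 0.00500861, -0.19886226, -0.98001465,  1.2842903 ],
       [ 0.        ,  0.        ,  0.        ,  1.        ]])}
blue_tray [(0.7, [372, 270, 461, 315])]
yellow_tray [(0.76, [185, 209, 271, 256])]
tall_jar [(0.55, [248, 283, 276, 305])]
short_jar [(0.72, [252, 284, 274, 303])]
white_vial []
blue_vial []
cassette [(0.68, [214, 294, 246, 313])]
timer [(0.74, [431, 194, 457, 220])]
tape [(0.65, [244, 144, 278, 187])]
loose_cap [(0.44, [431, 231, 444, 247]), (0.42, [215, 295, 243, 309])]
scene {'fx': 440.2327478085264, 'fy': 440.2327478085264, 'cx': 318.24917962519345, 'cy': 245.5046256618856, 'T': array([[ 0.63547376, -0.32287406,  0.70137397, -0.15565463],
       [-0.7720356 , -0.27932831,  0.57090869, -0.58618255],
       [ 0.011582  , -0.90428316, -0.42677608,  0.48091932],
       [ 0.        ,  0.        ,  0.        ,  1.        ]])}
{'fx
[... 441 characters left out ...]
   1.00000000e+00]])}
{'t': 0.6, 'q': array([-1.18999353e-01,  5.26803872e-02,  1.61286562e+00,  1.71952589e-05,
        1.47596408e+00, -1.19006529e-01]), 'dq': array([-0.00066549, -0.00081264, -0.00075408,  0.00241356, -0.00043322,
       -0.00106726]), 'effort': array([-5.39008106e-04, -3.93409967e+01, -3.70229530e+01, -1.94560957e-04,
        6.24155364e-04,  2.70841065e-05]), 'tool_pos': array([6.25005977e-01, 4.78660490e-06, 2.39336312e-01]), 'tool_rot': array([2.22139689e+00, 2.22140922e+00, 1.01308256e-04]), 'contact_force': array([ 0.20067283, -0.75027519,  0.39018279]), 'wrist_torque': array([-0.04765797, -0.01242167, -0.016721  ]), 'grip_force': 0.0, 'opening': 0.0853457467597086}
```

```bash
python3 - <<'E'
import cv2
im=cv2.imread("pics/top0.png"); cv2.imwrite("pics/top0b.png",cv2.resize(im[130:345,170:490],(800,537),interpolation=cv2.INTER_CUBIC))
E
```

```text
(no output)
```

View pics/top0b.png

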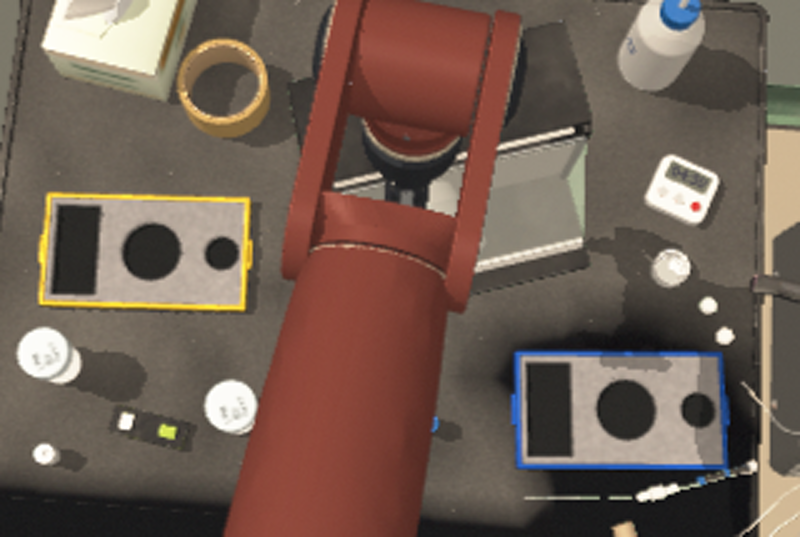

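View pics/scene0.png

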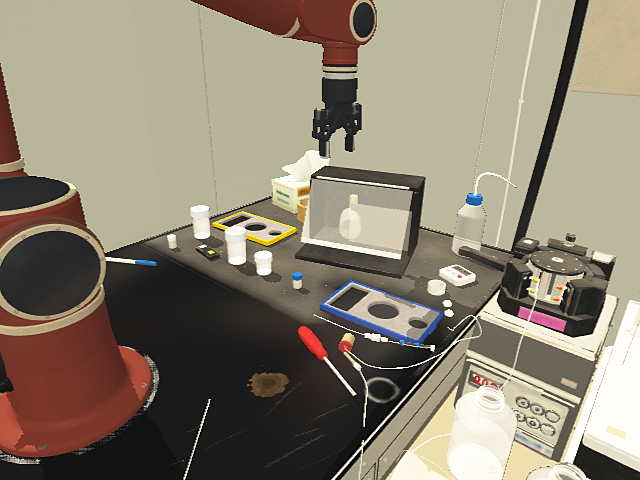

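Top view (crop px): tall jars at (48,355) and (231,406). The robot's right is −y, which is to the right in the image, so the (231,406) jar, scene (236,244), is the one meant. Short jar is hidden under the arm in top view, scene (263,262). Blue vial is at (434,425), white vial at (45,454), cassette at (152,428).

```bash
cat > h.py <<'E'
from station import ctrl
import numpy as np, cv2
from scipy.spatial.transform import Rotation as R
def ray(n,px,z,o=None):
    p=ctrl.camera_params(n)
    if n=="wrist":
        o=o or ctrl.get_obs(); A=np.eye(4); A[:3,:3]=R.from_rotvec(o["tool_rot"]).as_matrix(); A[:3,3]=o["tool_pos"]; T=A@p["tool_from_camera"]
    else: T=p["T"]
    d=T[:3,:3]@np.array([(px[0]-p["cx"])/p["fx"],(px[1]-p["cy"])/p["fy"],1]); c=T[:3,3]
    return (c+d*(z-c[2])/d[2]).round(4)
def tc(x,y,z): return ray("top",(170+x/2.5-.3,130+y/2.5-.3),z)
E
python3 - <<'E'
from h import *
print("tall",tc(231,405,.08),ray("scene",(236,231),.08)); print("other",tc(47,352,.08))
print("short",ray("scene",(263,255),.046)); print("bvial",ray("scene",(297,275),.032),tc(434,424,.032))
print("wvial",tc(44,454,.032),"cass",tc(127,422,.012),tc(168,432,.012))
for n,c in dict(yel=[(47,194),(249,198),(246,311),(39,303)],blu=[(515,353),(722,353),(727,468),(518,467)]).items():
    print(n,[tc(*q,.014) for q in c])
print("holes y",tc(221,253,.012),tc(151,251,.012),tc(77,250,.012)); print("holes b",tc(698,410,.012),tc(627,410,.012),tc(550,409,.012))
print("box",tc(335,188,.0),tc(590,128,.15),tc(590,260,0), ray("scene",(312,180),.15),ray("scene",(411,190),.15),ray("scene",(300,255),0),ray("scene",(400,272),0))
E
```

```text
tall [0.4398 0.1475 0.08  ] [0.4403 0.1414 0.08  ]
other [0.4758 0.3243 0.08  ]
short [0.4414 0.0567 0.046 ]
bvial [ 0.4415 -0.0438  0.032 ] [ 0.4411 -0.0443  0.032 ]
wvial [0.3834 0.327  0.032 ] cass [0.4215 0.2551 0.012 ] [0.4149 0.214  0.012 ]
yel [array([0.6441, 0.362 , 0.014 ]), array([0.6561, 0.1576, 0.014 ]), array([0.5401, 0.1493, 0.014 ]), array([0.5321, 0.3556, 0.014 ])]
blu [array([ 0.5189, -0.1203,  0.014 ]), array([ 0.535, -0.325,  0.014]), array([ 0.4223, -0.3326,  0.014 ]), array([ 0.4075, -0.1294,  0.014 ])]
holes y [0.5975 0.1803 0.012 ] [0.594  0.2508 0.012 ] [0.5892 0.3251 0.012 ]
holes b [ 0.4768 -0.3033  0.012 ] [ 0.4714 -0.2336  0.012 ] [ 0.4665 -0.1579  0.012 ]
box [0.6772 0.0722 0.    ] [ 0.7117 -0.1632  0.15  ] [ 0.6221 -0.1925  0.    ] [0.6823 0.1194 0.15  ] [ 0.7784 -0.1133  0.15  ] [0.5635 0.0563 0.    ] [ 0.6474 -0.1738  0.    ]
```

Careful with the scale: shifts go in units of 20 mm. That gives: -0.185 m is -9.25, 0.15 m is 7.5.

Emit:
pendant --ticks '{"segments": [[0.085,7.5,-9.25,0,0,0,0],[0.085,7.5,-9.25,0,0,0,0],[0.085,7.5,-9.25,0,0,0,0],[0.085,7.5,-9.25,0,0,0,0],[0.085,7.5,-9.25,0,0,0,0],[0.085,7.5,-9.25,0,0,0,0],[0.085,7.5,-9.25,0,0,0,0],[0.085,7.5,-9.25,0,0,0,0],[0.085,7.5,-9.25,0,0,0,0]]}' --force 40

```text
t: 1.35
tool_pos: [0.4404, 0.1499, 0.2397]
tool_rot: [2.221, 2.221, 0.001]
contact_force: [-0.0, -0.5, -0.2]
opening: 0.0851
grip_force: 0.0
```

```bash
python3 - <<'E'
from h import *
o=ctrl.get_obs(); im=ctrl.get_image("wrist"); cv2.imwrite("pics/w1.png",im[:,:,::-1])
for t,z in [("tall_jar",0),("short_jar",0),("white_vial",0),("blue_vial",0),("cassette",0)]:
    print(t,[(round(d["p"],2),[round(x) for x in d["xy"]],ray("wrist",d["xy"],z,o)) for d in ctrl.tip_of("wrist",t)])
E
```

```text
tall_jar [(0.69, [314, 207], array([0.4387, 0.1466, 0.    ])), (0.55, [357, 2], array([0.4759, 0.3282, 0.    ]))]
short_jar [(0.85, [315, 284], array([0.4395, 0.0622, 0.    ]))]
white_vial [(0.75, [252, 6], array([0.3845, 0.3248, 0.    ]))]
blue_vial [(0.56, [320, 367], array([ 0.4445, -0.0446,  0.    ]))]
cassette [(0.66, [293, 119], array([0.4183, 0.2321, 0.    ])), (0.47, [320, 364], array([ 0.4447, -0.0404,  0.    ]))]
```

View pics/w1.png

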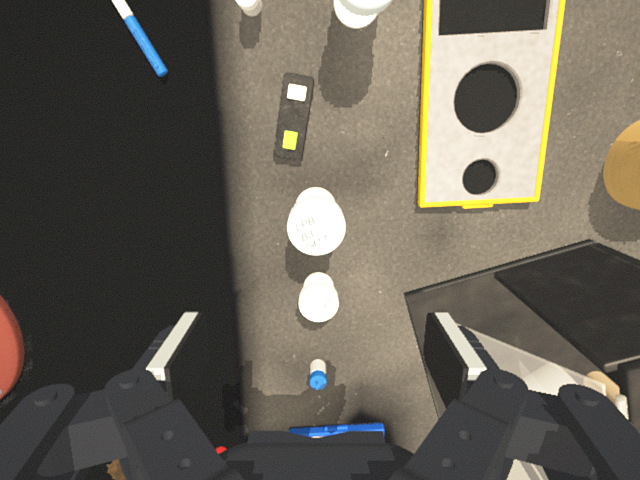

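Wrist view: the right-hand tall jar is at (316,226), the short jar at (318,300), the blue vial at (318,378), the cassette at (294,118). The other tall jar is at (360,5), farther left (+y). The one to take is at (316,226), y≈0.147, because it has the smallest y of the two.

```bash
python3 - <<'E'
from h import *
o=ctrl.get_obs()
im=cv2.imread("pics/w1.png"); cv2.imwrite("pics/w1c.png",cv2.resize(im[0:330,220:420],(360,594)))
f=lambda x,y,z: ray("wrist",(x,y),z,o)
print("tall",f(316.5,222,.08),"short",f(318.5,302,.046),"bv",f(317.5,381,.032))
print("cass ends z.01",f(298,74,.01),f(288,162,.01),"tags",f(297,93,.013),f(290,140,.013))
print("yholes z.012",f(486,98,.012),f(480,177,.012),"corners",f(419,206,.014),f(538,199,.014))
print("box",f(405,293,0),f(593,240,0),f(437,312,0.2))
E
```

```text
tall [0.4405 0.1517 0.08  ] short [0.4424 0.0632 0.046 ] bv [ 0.4415 -0.0386  0.032 ]
cass ends z.01 [0.4241 0.2692 0.01  ] [0.4134 0.1924 0.01  ] tags [0.4231 0.2533 0.013 ] [0.416  0.2128 0.013 ]
yholes z.012 [0.593 0.249 0.012] [0.597  0.1783 0.012 ] corners [0.5405 0.1506 0.014 ] [0.6551 0.1574 0.014 ]
box [0.5371 0.0509 0.    ] [0.7285 0.1114 0.    ] [0.5027 0.135  0.2   ]
```

View pics/w1c.png

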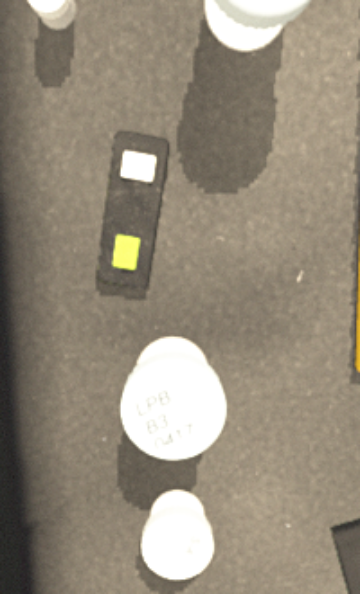

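Scaled: 0.181 m is 9.05, 0.17 m is 8.5.

Emit:
pendant --ticks '{"segments": [[0.085,0,0,2,0,0,0],[0.085,0,0,4,0,0,0],[0.085,0,0,6,0,0,0],[0.085,-0.05,0,7.5,0,0,0],[0.085,-0.05,0,8.5,0,0,0],[0.085,-0.05,0,9.05,0,0,0],[0.085,-0.05,0,9.05,0,0,0],[0.04,-0.05,0,9.05,0,0,0],[0.04,-0.05,0,9.05,0,0,0],[0.04,-0.05,0,9.05,0,0,0],[0.04,-0.05,0,9.05,0,0,0],[0.04,-0.05,0,9.05,0,0,0],[0.04,-0.05,0,9.05,0,0,0],[0.04,-0.05,0,9.05,0,0,0]]}' --force 30

```text
t: 2.82
tool_pos: [0.4417, 0.1494, 0.0606]
tool_rot: [2.22, 2.22, 0.005]
contact_force: [-1.4, -0.1, 5.4]
opening: 0.0462
grip_force: 30.5
```

Emit:
pendant --ticks '{"segments": [[0.04,0,0,-1.5,0,0,0],[0.04,0,0,-3.5,0,0,0],[0.04,0,0,-5.5,0,0,0],[0.04,-1.5,0,-6.5,0,0,0],[0.04,-3.5,0.25,-6.5,0,0,0],[0.04,-5.5,0.5,-6.5,0,0,0],[0.04,-7.5,0.75,-6.5,0,0,0],[0.04,-9.5,1,-6.5,0,0,0],[0.04,-11.5,1.25,-6.5,0,0,0],[0.04,-13.5,1.5,-6.5,0,0,0],[0.04,-15.5,1.55,-6.5,0,0,0],[0.04,-17.5,1.55,-6.5,0,0,0],[0.04,-19.15,1.55,-6.5,0,0,0],[0.04,-19.15,1.55,-6.5,0,0,0],[0.04,-19.15,1.55,-6.5,0,0,0]]}'

```text
t: 4.07
tool_pos: [0.4707, -0.2355, 0.1886]
tool_rot: [2.225, 2.218, 0.0]
contact_force: [0.3, -0.0, -0.6]
opening: 0.046
grip_force: 31.2
```

```bash
python3 - <<'E'
from h import *
o=ctrl.get_obs(); im=ctrl.get_image("wrist"); cv2.imwrite("pics/w2.png",im[:,:,::-1])
E
```

```text
(no output)
```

View pics/w2.png

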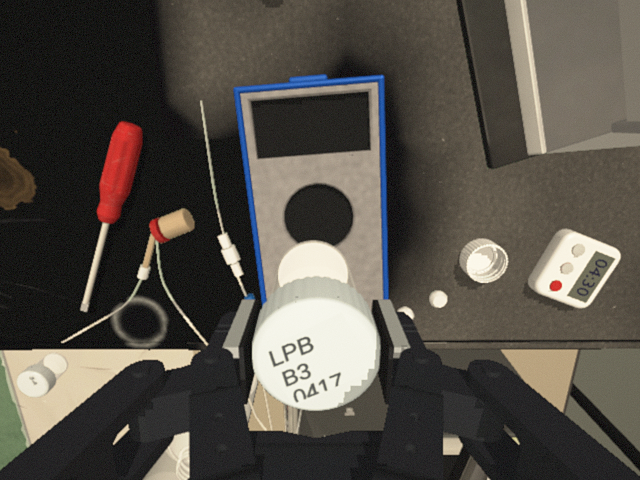

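The jar is held upright in the jaws. The blue tray's jar hole is centred at about (319,217) and its cassette hole at about (311,124).

```bash
python3 - <<'E'
from h import *
f=lambda x,y,z: ray("wrist",(x,y),z)
print("jarhole",f(319,216.5,.012),"cas corners",[f(*p,.012) for p in [(249,101),(369,92),(371,150),(257,158)]],"tray",[f(*p,.014) for p in [(236,89),(383,76)]])
print("lid top",f(316,340,.1885-.059+.08))
E
```

```text
jarhole [ 0.473  -0.2315  0.012 ] cas corners [array([ 0.4186, -0.1395,  0.012 ]), array([ 0.5114, -0.1331,  0.012 ]), array([ 0.5148, -0.1765,  0.012 ]), array([ 0.4227, -0.1828,  0.012 ])] tray [array([ 0.4094, -0.131 ,  0.014 ]), array([ 0.5212, -0.122 ,  0.014 ])]
lid top [ 0.4706 -0.2272  0.2095]
```

Scaled: 0.123 m is 6.15, 0.002 m is 0.1.

Emit:
pendant --ticks '{"segments": [[0.04,0.1,0.05,1.5,0,0,0],[0.04,0.1,0.05,3.25,0,0,0],[0.04,0.1,0.05,4.5,0,0,0],[0.04,0.1,0.05,5.25,0,0,0],[0.04,0.1,0.05,5.75,0,0,0],[0.04,0.1,0.05,6,0,0,0],[0.04,0.1,0.05,6.15,0,0,0],[0.04,0.1,0.05,6.15,0,0,0],[0.04,0.1,0.05,6.15,0,0,0]]}'

```text
t: 4.87
tool_pos: [0.4731, -0.2323, 0.0668]
tool_rot: [2.219, 2.22, 0.001]
contact_force: [-0.4, 0.2, -0.3]
opening: 0.0459
grip_force: 31.2
```

Scaled: -0.17 m is -8.5, 0.35 m is 17.5.

Emit:
pendant --ticks '{"segments": [[0.04,0,0,0.05,0,0,0],[0.04,0,0,0.1,0,0,0],[0.085,0,0,0.1,0,0,0],[0.085,0,0,0.1,0,0,0],[0.085,0,0,0.1,0,0,0],[0.085,0,0,0.1,0,0,0],[0.085,0,0,0.1,0,0,0],[0.085,0,0,-1,0,0,0],[0.085,0,0,-3,0,0,0],[0.085,0,0,-5,0,0,0],[0.085,0,0,-7,0,0,0],[0.085,1.5,-0.5,-8.5,0,0,0],[0.085,3.5,-1,-8.5,0,0,0],[0.085,5.5,-1.5,-8.5,0,0,0],[0.085,7.5,-1.5,-8.5,0,0,0],[0.085,9.5,-1.5,-8.5,0,0,0],[0.085,11.5,-1.5,-8.5,0,0,0],[0.085,13.5,-1.5,-8.5,0,0,0],[0.085,15.5,-2,-8.5,0,0,0],[0.085,17.5,-2.5,-8.5,0,0,0]]}'

```text
t: 6.53
tool_pos: [0.4213, 0.1198, 0.2353]
tool_rot: [2.222, 2.221, 0.001]
contact_force: [2.0, 0.6, 0.4]
opening: 0.0852
grip_force: 0.0
```

Emit:
pendant --ticks '{"segments": [[0.085,2,-0.5,0,0,0,0],[0.085,4,-1,0,0,0,0],[0.085,6,-1.5,0,0,0,0],[0.085,8,-1.75,0,0,0,0],[0.085,9.35,-1.9,0,0,0,0],[0.085,9.35,-1.9,0,0,0,0],[0.085,9.35,-1.9,0,0,0,0]]}'

```text
t: 7.12
tool_pos: [0.3834, 0.306, 0.235]
tool_rot: [2.218, 2.225, -0.002]
contact_force: [0.9, 0.3, 0.8]
opening: 0.0852
grip_force: 0.0
```

```bash
python3 - <<'E'
from h import *
ctrl.get_image("top"); o=ctrl.get_obs(); im=ctrl.get_image("wrist"); cv2.imwrite("pics/w3.png",im[:,:,::-1])
for t,z in [("tall_jar",0),("white_vial",0),("cassette",0)]:
    print(t,[(round(d["p"],2),[round(x) for x in d["xy"]],ray("wrist",d["xy"],z,o)) for d in ctrl.tip_of("wrist",t)])
E
```

```text
tall_jar [(0.64, [411, 182], array([0.4762, 0.3279, 0.    ]))]
white_vial [(0.96, [318, 183], array([0.3852, 0.3267, 0.    ]))]
cassette [(0.71, [350, 276], array([0.4196, 0.2281, 0.    ])), (0.3, [316, 188], array([0.3835, 0.3221, 0.    ]))]
```

View pics/w3.png

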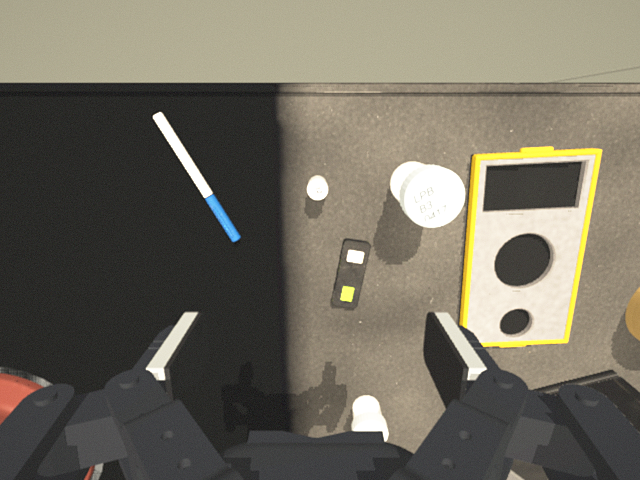

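The white vial stands at (317,188), about 90 mm from the look-alike jar at (432,195), so I'll narrow the jaws to 50 mm for this grasp.

Scaled: 0.219 m is 10.95, 0.02 m is 1.

Emit:
pendant --ticks '{"segments": [[0.05,1,0.05,1,0,0,0],[0.05,1,0.05,3,0,0,0],[0.05,1,0.05,5,0,0,0],[0.05,1,0.05,6.5,0,0,0],[0.05,1,0.05,8,0,0,0],[0.05,1,0.05,9.25,0,0,0],[0.05,1,0.05,10.25,0,0,0],[0.05,1,0.05,10.75,0,0,0],[0.05,1,0.05,10.95,0,0,0],[0.05,1,0.05,10.95,0,0,0],[0.01,1,0.05,10.95,0,0,0],[0.01,1,0.05,10.95,0,0,0],[0.01,1,0.05,10.95,0,0,0],[0.01,1,0.05,10.95,0,0,0],[0.01,1,0.05,10.95,0,0,0],[0.01,1,0.05,10.95,0,0,0],[0.01,1,0.05,10.95,0,0,0]]}' --force 25

```text
t: 8.78
tool_pos: [0.3862, 0.3258, 0.018]
tool_rot: [2.221, 2.221, 0.004]
contact_force: [-0.4, -0.8, 6.1]
opening: 0.0176
grip_force: 24.5
```

Scaled: -0.62 m is -31, -0.43 m is -21.5.

Emit:
pendant --ticks '{"segments": [[0.01,0,0,-1.5,0,0,0],[0.01,0,0,-3.5,0,0,0],[0.01,0,0,-5.5,0,0,0],[0.01,0,0,-7.5,0,0,0],[0.01,-1.5,0.2,-8.5,0,0,0],[0.01,-3.5,0.5,-8.5,0,0,0],[0.01,-5.5,0.8,-8.5,0,0,0],[0.01,-7.5,1.1,-8.5,0,0,0],[0.01,-9.5,1.4,-8.5,0,0,0],[0.01,-11.5,1.7,-8.5,0,0,0],[0.01,-13.5,2,-8.5,0,0,0],[0.01,-15.5,2.3,-8.5,0,0,0],[0.01,-17.5,2.6,-8.5,0,0,0],[0.01,-19.5,2.9,-8.5,0,0,0],[0.01,-21.5,3.2,-8.5,0,0,0],[0.01,-23.5,3.5,-8.5,0,0,0],[0.01,-25.5,3.8,-8.5,0,0,0],[0.01,-27.5,4.1,-8.5,0,0,0],[0.01,-29.5,4.4,-8.5,0,0,0],[0.01,-31,4.55,-8.5,0,0,0]]}'

```text
t: 10.45
tool_pos: [0.4759, -0.298, 0.1862]
tool_rot: [2.223, 2.219, -0.001]
contact_force: [-0.2, 0.4, -0.4]
opening: 0.0173
grip_force: 24.5
```

Emit:
pendant --ticks '{"segments": [[0.01,-0.5,0,0,0,0,0],[0.01,-0.5,0,0,0,0,0],[0.01,-0.5,0,0,0,0,0]]}'

```text
t: 10.7
tool_pos: [0.4757, -0.3044, 0.1858]
tool_rot: [-2.221, -2.22, -0.001]
contact_force: [0.1, 0.6, 0.5]
opening: 0.017
grip_force: 24.5
```

```bash
python3 - <<'E'
from h import *
o=ctrl.get_obs(); im=ctrl.get_image("wrist"); cv2.imwrite("pics/w4.png",im[:,:,::-1])
E
```

```text
(no output)
```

View pics/w4.png

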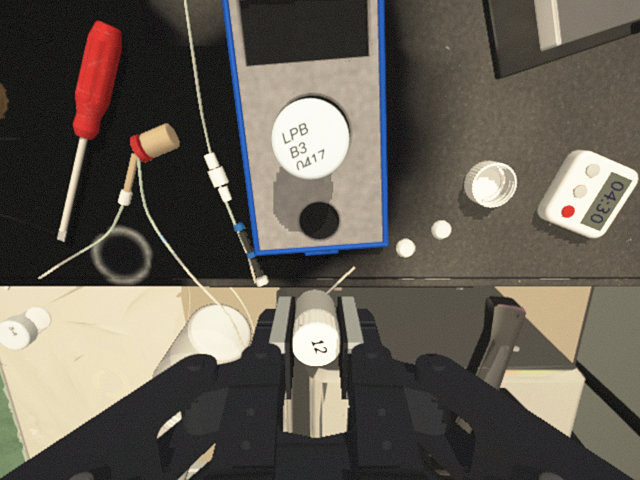

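The tall jar stands upright in its hole (lid at (310,138)). The vial hole is at (319,220).

```bash
python3 - <<'E'
from h import *
print(ray("wrist",(319.5,220),.012),ray("wrist",(311,138),.085))
E
```

```text
[ 0.4783 -0.3033  0.012 ] [ 0.4723 -0.2338  0.085 ]
```

Emit:
pendant --ticks '{"segments": [[0.01,-0.1,0.05,1.5,0,0,0],[0.01,-0.1,0.05,3.5,0,0,0],[0.01,-0.1,0.05,5,0,0,0],[0.01,-0.1,0.05,6.25,0,0,0],[0.01,-0.1,0.05,7,0,0,0],[0.01,-0.1,0.05,7.5,0,0,0],[0.01,-0.1,0.05,7.75,0,0,0],[0.01,-0.1,0.05,7.75,0,0,0]]}'

```text
t: 11.42
tool_pos: [0.4768, -0.3057, 0.0308]
tool_rot: [-2.219, -2.222, -0.0]
contact_force: [-0.0, 0.6, -0.3]
opening: 0.0175
grip_force: 24.5
```

Scaled: -0.015 m is -0.75, 0.007 m is 0.35.

Emit:
pendant --ticks '{"segments": [[0.01,0,0.05,0.2,0,0,0],[0.01,0,0.05,0.35,0,0,0],[0.01,0,0.05,0.35,0,0,0],[0.01,0,0.05,0.375,0,0,0],[0.045,0,0.05,0.375,0,0,0],[0.045,0,0.05,0.375,0,0,0],[0.045,0,0.05,0.375,0,0,0],[0.045,0,0.05,0.375,0,0,0],[0.045,0,0.05,-0.5,0,0,0],[0.045,0,0.05,-2,0,0,0],[0.07,0,0.05,-4,0,0,0],[0.085,0,0,-6,0,0,0],[0.085,0,0,-8,0,0,0],[0.085,1.5,0,-9,0,0,0],[0.085,3.5,0,-9.5,0,0,0],[0.085,5.5,-0.25,-9.5,0,0,0],[0.085,7.5,-0.5,-9.5,0,0,0],[0.085,9.5,-0.75,-9.5,0,0,0],[0.085,11.5,-1,-9.5,0,0,0],[0.085,13.5,-1.25,-9.5,0,0,0]]}'

```text
t: 13.08
tool_pos: [0.4513, -0.0353, 0.2215]
tool_rot: [2.222, 2.22, 0.001]
contact_force: [1.0, 0.1, -1.3]
opening: 0.0854
grip_force: 0.0
```

Emit:
pendant --ticks '{"segments": [[0.085,2,-0.25,0,0,0,-0.07],[0.085,4,-0.5,0,0,0,-0.14],[0.085,6,-0.75,0,0,0,-0.14],[0.085,8,-1,0,0,0,-0.14],[0.085,10,-1.25,0,0,0,-0.14],[0.085,11.5,-1.5,0,0,0,-0.14],[0.085,12.25,-1.65,0,0,0,-0.14],[0.085,12.25,-1.65,0,0,0,-0.14],[0.085,12.25,-1.65,0,0,0,-0.14]]}'

```text
t: 13.83
tool_pos: [0.4187, 0.2084, 0.2213]
tool_rot: [2.058, 2.373, -0.001]
contact_force: [0.6, 1.0, -0.2]
opening: 0.0852
grip_force: 0.0
```

```bash
python3 - <<'E'
from h import *
im=ctrl.get_image("top"); cv2.imwrite("pics/top5.png",cv2.resize(im[240:330,350:490,::-1],None,fx=5,fy=5,interpolation=cv2.INTER_CUBIC))
o=ctrl.get_obs(); im=ctrl.get_image("wrist"); cv2.imwrite("pics/w5.png",im[:,:,::-1])
M=R.from_rotvec(o["tool_rot"]).as_matrix(); print(M.round(3))
for d in ctrl.cut_out("wrist","cassette")[:2]:
    m=d["mask"].astype(np.uint8); c,_=cv2.findContours(m,0,2); r=cv2.minAreaRect(max(c,key=cv2.contourArea)); b=cv2.boxPoints(r)
    print(d["p"],r,[ray("wrist",q,.008,o) for q in b],ray("wrist",r[0],.008,o))
E
```

```text
[[-0.14   0.99   0.   ]
 [ 0.99   0.14  -0.001]
 [-0.001 -0.    -1.   ]]
0.84 ((319.5500183105469, 182.35000610351562), (32.8876838684082, 83.16790008544922), 18.434947967529297) [array([0.3958, 0.1978, 0.008 ]), array([0.4104, 0.273 , 0.008 ]), array([0.4394, 0.268 , 0.008 ]), array([0.4267, 0.1919, 0.008 ])] [0.4182 0.2339 0.008 ]
```

View pics/top5.png

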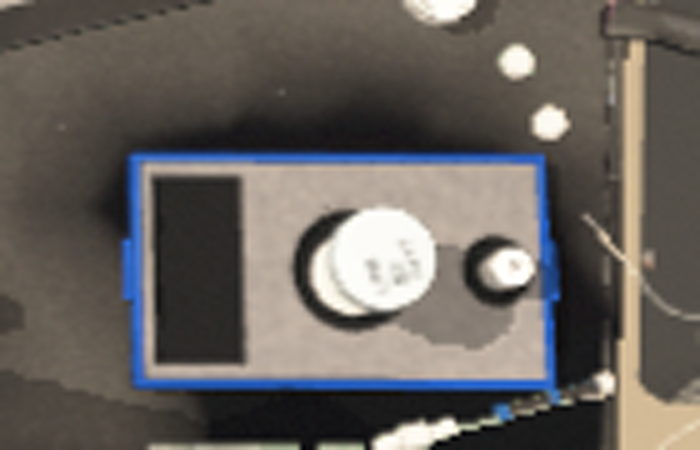

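View pics/w5.png

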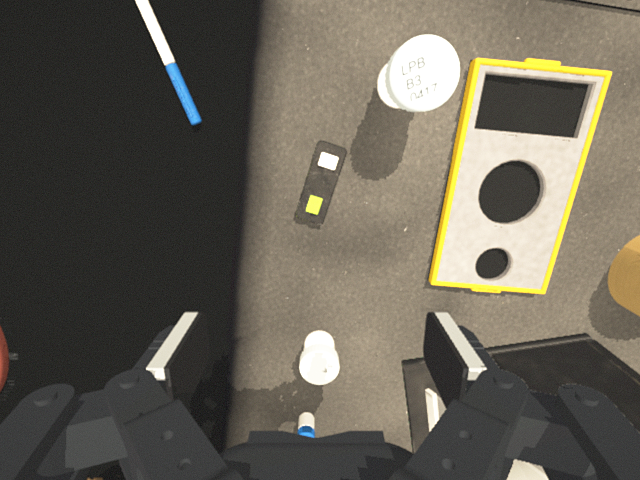

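Blue tray crop: jar upright at (380,260) and vial upright at (505,265), both in their holes. Wrist: the cassette is at (320,182), tilted about 18° in the image; I turned the wrong way, so I'll rotate +0.305 rad.

Scaled: 0.211 m is 10.55, 0.207 m is 10.35.

Emit:
pendant --ticks '{"segments": [[0.05,1.2,0.17,1.5,0,0,0.12],[0.05,1.2,0.17,3.5,0,0,0.24],[0.05,1.2,0.17,5.5,0,0,0.305],[0.05,1.2,0.17,7,0,0,0.305],[0.05,1.2,0.17,8.5,0,0,0.305],[0.05,1.2,0.17,9.5,0,0,0.305],[0.05,1.2,0.17,10,0,0,0.305],[0.05,1.2,0.17,10.35,0,0,0.305],[0.05,1.2,0.17,10.55,0,0,0.305],[0.05,1.2,0.17,10.55,0,0,0.305],[0.05,1.2,0.17,10.55,0,0,0.305],[0.015,1.2,0.17,10.55,0,0,0.305],[0.015,1.2,0.17,10.55,0,0,0.305],[0.015,1.2,0.17,10.55,0,0,0.305],[0.015,1.2,0.17,10.55,0,0,0.305],[0.015,1.2,0.17,10.55,0,0,0.305],[0.015,1.2,0.17,10.55,0,0,0.305],[0.015,1.2,0.17,10.55,0,0,0.305]]}' --force 30

```text
t: 15.48
tool_pos: [0.4203, 0.2327, 0.0118]
tool_rot: [2.396, 2.03, 0.004]
contact_force: [0.3, -0.5, 6.3]
opening: 0.0269
grip_force: 30.3
```

Scaled: -0.374 m is -18.7, 0.111 m is 5.55.

Emit:
pendant --ticks '{"segments": [[0.015,0,0,-1.5,0,0,0],[0.015,0,0,-3.5,0,0,0],[0.015,0,0,-5.5,0,0,0],[0.015,-1.5,0.45,-7.5,0,0,0.12],[0.015,-3.25,1,-8,0,0,0.24],[0.015,-5,1.5,-8,0,0,0.36],[0.015,-6.75,2,-8,0,0,0.48],[0.015,-8.5,2.5,-8,0,0,0.6],[0.015,-10.25,3,-8,0,0,0.72],[0.015,-12,3.5,-8,0,0,0.84],[0.015,-13.75,4,-8,0,0,0.96],[0.015,-15.5,4.5,-8,0,0,1.08],[0.015,-17.25,5,-8,0,0,1.2],[0.015,-18.7,5.55,-8,0,0,1.32],[0.015,-18.7,5.55,-8,0,0,1.337],[0.015,-18.7,5.55,-8,0,0,1.337],[0.015,-18.7,5.55,-8,0,0,1.337],[0.015,-18.7,5.55,-8,0,0,1.337]]}'

```text
t: 16.98
tool_pos: [0.4668, -0.1539, 0.17]
tool_rot: [-3.139, -0.111, 0.001]
contact_force: [0.4, 0.4, -0.4]
opening: 0.0267
grip_force: 29.8
```

```bash
python3 - <<'E'
from h import *
o=ctrl.get_obs(); im=ctrl.get_image("wrist"); cv2.imwrite("pics/w6.png",im[:,:,::-1]); print(R.from_rotvec(o["tool_rot"]).as_matrix().round(3),o["q"].round(2))
E
```

```text
[[ 0.997  0.071 -0.001]
 [ 0.071 -0.997  0.001]
 [-0.    -0.001 -1.   ]] [-0.47 -0.22  1.99  0.    1.38  1.03]
```

View pics/w6.png

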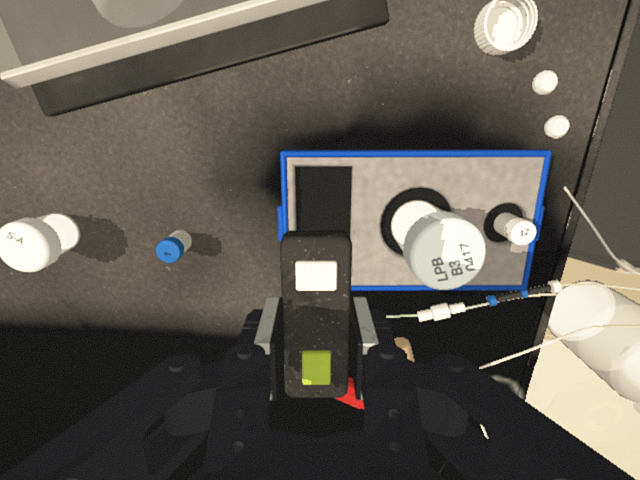

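The cassette is held level, with ends at rows 232 and 397, and is aligned with the hole (columns 297–352).

```bash
python3 - <<'E'
from h import *
f=lambda x,y,z: ray("wrist",(x,y),z)
print(f(316,234,.168),f(316,396,.168)); print("hole",f(297,167,.012),f(352,166,.012))
E
```

```text
[ 0.5045 -0.1507  0.168 ] [ 0.4303 -0.156   0.168 ]
hole [ 0.5109 -0.1356  0.012 ] [ 0.5147 -0.1776  0.012 ]
```

Scaled: 0.149 m is 7.45, 0.145 m is 7.25.

Emit:
pendant --ticks '{"segments": [[0.015,0,0.1,1.5,0,0,0],[0.015,0,0.1,3.5,0,0,0],[0.015,0,0.1,5,0,0,0],[0.015,0,0.1,6.25,0,0,0],[0.015,0,0.1,6.9,0,0,0],[0.015,0,0.1,7.25,0,0,0],[0.015,0,0.1,7.45,0,0,0],[0.015,0,0.1,7.45,0,0,0],[0.015,0,0.1,7.45,0,0,0]]}'

```text
t: 17.78
tool_pos: [0.4682, -0.157, 0.0225]
tool_rot: [3.139, 0.109, 0.003]
contact_force: [-0.6, -0.7, -0.1]
opening: 0.0268
grip_force: 29.8
```

Scaled: -0.208 m is -10.4, -0.2 m is -10.

Emit:
pendant --ticks '{"segments": [[0.015,0,0,0.05,0,0,0],[0.015,0,0,0.1,0,0,0],[0.042,0,0,0.1,0,0,0],[0.042,0,0,0.1,0,0,0],[0.042,0,0,0.1,0,0,0],[0.042,0,0,0.1,0,0,0],[0.042,0,0,-0.5,0,0,0],[0.042,0,0,-2,0,0,0],[0.042,0,0,-4,0,0,0],[0.042,0,0,-6,0,0,0],[0.06,0,0,-8,0,0,0],[0.085,-0.05,-1.5,-10,0,0,-0.12],[0.085,-0.15,-3,-10.5,0,0,-0.24],[0.085,-0.25,-4.5,-10.5,0,0,-0.36],[0.085,-0.3,-6,-10.5,0,0,-0.48],[0.085,-0.4,-7.5,-10.5,0,0,-0.6],[0.085,-0.5,-9,-10.5,0,0,-0.72],[0.085,-0.6,-10.4,-10.5,0,0,-0.84],[0.085,-0.6,-10.4,-10.5,0,0,-0.96],[0.085,-0.6,-10.4,-10.5,0,0,-1.08]]}'

```text
t: 19.45
tool_pos: [0.44, 0.0516, 0.2316]
tool_rot: [-2.629, -1.719, 0.0]
contact_force: [-0.3, 0.1, 0.8]
opening: 0.085
grip_force: 0.0
```

Emit:
pendant --ticks '{"segments": [[0.085,0,0,0,0,0,-0.12],[0.085,0,0,0,0,0,-0.24],[0.085,0,0,0,0,0,-0.36],[0.085,0,0,0,0,0,-0.42],[0.085,0,0,0,0,0,-0.42],[0.085,0,0,0,0,0,-0.42]]}'

```text
t: 19.95
tool_pos: [0.4406, 0.05, 0.2315]
tool_rot: [-2.225, -2.217, -0.0]
contact_force: [-0.5, -0.5, 0.4]
opening: 0.0854
grip_force: 0.0
```

```bash
python3 - <<'E'
from h import *
im=ctrl.get_image("top")[240:330,350:490,::-1]
o=ctrl.get_obs(); w=ctrl.get_image("wrist")[:,:,::-1]; w=w.copy(); w[:270,:420]=w[:270,:420]; w[0:270,0:1]=0
w[300:480,0:280]=cv2.resize(im,(280,180),interpolation=cv2.INTER_CUBIC); cv2.imwrite("pics/w7.png",w)
print(R.from_rotvec(o["tool_rot"]).as_matrix().round(3))
for t in ["short_jar","blue_vial"]:
    print(t,[(round(d["p"],2),[round(x) for x in d["xy"]],ray("wrist",d["xy"],0,o)) for d in ctrl.tip_of("wrist",t)])
E
```

```text
[[ 0.004  1.    -0.   ]
 [ 1.    -0.004  0.   ]
 [ 0.    -0.    -1.   ]]
short_jar [(0.65, [319, 196], array([0.4429, 0.0596, 0.    ]))]
blue_vial [(0.73, [319, 291], array([ 0.443 , -0.0427,  0.    ]))]
```

View pics/w7.png

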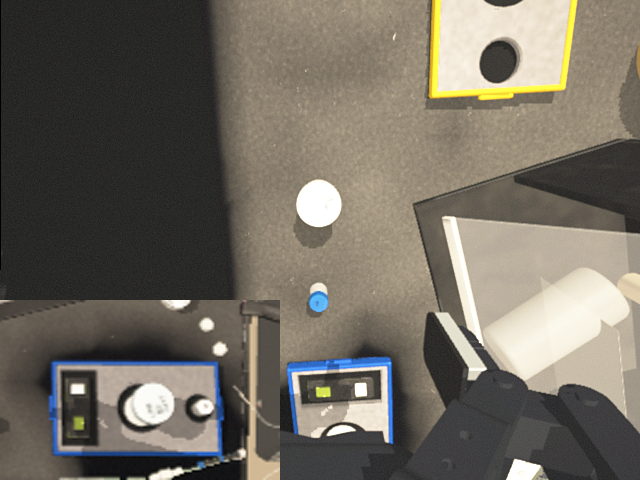

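The inset shows all three pieces seated in the blue tray, the cassette flat in the long cut-out. The short jar is at (319,203) and the blue vial at (318,299).

Emit:
pendant --ticks '{"segments": [[0.065,0.55,0.1,1.5,0,0,0],[0.065,0.55,0.1,3.5,0,0,0],[0.065,0.55,0.1,5.5,0,0,0],[0.065,0.55,0.1,7,0,0,0],[0.065,0.55,0.1,8.25,0,0,0],[0.065,0.55,0.1,9.25,0,0,0],[0.065,0.55,0.1,9.85,0,0,0],[0.065,0.55,0.1,10.1,0,0,0],[0.065,0.55,0.1,10.1,0,0,0],[0.03,0.55,0.1,10.1,0,0,0],[0.03,0.55,0.1,10.1,0,0,0],[0.03,0.55,0.1,10.1,0,0,0],[0.03,0.55,0.1,10.1,0,0,0],[0.03,0.55,0.1,10.1,0,0,0],[0.03,0.55,0.1,10.1,0,0,0],[0.03,0.55,0.1,10.1,0,0,0]]}' --force 30

```text
t: 21.48
tool_pos: [0.4442, 0.0607, 0.0309]
tool_rot: [2.222, 2.218, 0.003]
contact_force: [-0.1, 0.8, 5.9]
opening: 0.0369
grip_force: 30.1
```

Emit:
pendant --ticks '{"segments": [[0.03,0,0,-1.5,0,0,0],[0.03,0,0,-3.5,0,0,0],[0.03,0,0,-5.5,0,0,0],[0.03,1.5,0,-7,0,0,0],[0.03,3.5,0,-8,0,0,0],[0.03,5,1,-8,0,0,0],[0.03,6.25,2.5,-8,0,0,0],[0.03,7.5,4,-8,0,0,0],[0.03,8.5,5.5,-8,0,0,0],[0.03,9.1,7,-8,0,0,0],[0.03,9.45,7.55,-8,0,0,0],[0.03,9.45,7.55,-8,0,0,0],[0.03,9.45,7.55,-8,0,0,0],[0.03,9.45,7.55,-8,0,0,0]]}'

```text
t: 22.65
tool_pos: [0.5934, 0.2491, 0.1888]
tool_rot: [-2.223, -2.219, 0.002]
contact_force: [0.0, -0.8, -0.9]
opening: 0.0365
grip_force: 30.4
```

```bash
python3 - <<'E'
from h import *
o=ctrl.get_obs(); im=ctrl.get_image("wrist"); cv2.imwrite("pics/w8.png",im[:,:,::-1])
E
```

```text
(no output)
```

View pics/w8.png

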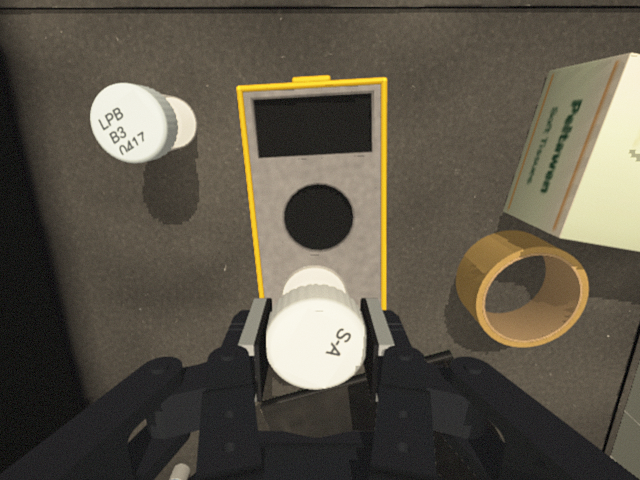

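The yellow jar hole is at (319,217) and the jar is held upright above it.

Scaled: 0.153 m is 7.65, 0.152 m is 7.6.

Emit:
pendant --ticks '{"segments": [[0.03,0.1,0.075,1.5,0,0,0],[0.03,0.1,0.075,3.5,0,0,0],[0.03,0.1,0.075,5,0,0,0],[0.03,0.1,0.075,6.25,0,0,0],[0.03,0.1,0.075,7,0,0,0],[0.03,0.1,0.075,7.4,0,0,0],[0.03,0.1,0.075,7.6,0,0,0],[0.03,0.1,0.075,7.65,0,0,0],[0.03,0.1,0.075,7.7,0,0,0],[0.03,0.1,0.075,7.7,0,0,0]]}'

```text
t: 23.53
tool_pos: [0.5971, 0.2518, 0.0372]
tool_rot: [2.223, 2.218, 0.004]
contact_force: [0.0, 0.0, -1.0]
opening: 0.0367
grip_force: 30.4
```

Careful with the scale: shifts go in units of 20 mm. That gives: -0.285 m is -14.25, -0.275 m is -13.75.

Emit:
pendant --ticks '{"segments": [[0.03,-0.025,-0.05,0.05,0,0,0],[0.03,-0.025,-0.05,0.075,0,0,0],[0.06,0,-0.05,0.075,0,0,0],[0.06,0,-0.05,0.075,0,0,0],[0.06,0,-0.05,0.075,0,0,0],[0.06,0,-0.05,0.075,0,0,0],[0.06,0,-0.05,-1,0,0,0],[0.06,0,-0.05,-3,0,0,0],[0.06,0,-0.05,-5,0,0,0],[0.06,0,-1,-7,0,0,0],[0.06,-0.5,-2.75,-8,0,0,0],[0.06,-1,-4.5,-9,0,0,0],[0.06,-2.5,-6,-9.5,0,0,0],[0.06,-4.25,-7,-9.5,0,0,0],[0.06,-6,-7.5,-9.5,0,0,0],[0.06,-8,-7.75,-9.5,0,0,0],[0.06,-10,-7.75,-9.5,0,0,0],[0.06,-12,-7.75,-9.5,0,0,0],[0.06,-13.75,-7.75,-9.5,0,0,0],[0.06,-14.25,-7.75,-9.5,0,0,0]]}'

```text
t: 25.2
tool_pos: [0.4398, -0.0369, 0.2254]
tool_rot: [2.228, 2.213, -0.002]
contact_force: [-0.4, 0.3, -0.7]
opening: 0.0602
grip_force: 0.0
```

Emit:
pendant --ticks '{"segments": [[0.05,0,0,0,0,0,0],[0.05,0,0,0,0,0,0]]}'

```text
t: 25.37
tool_pos: [0.4402, -0.0332, 0.2252]
tool_rot: [-2.225, -2.217, -0.001]
contact_force: [0.1, 0.1, -0.3]
opening: 0.0501
grip_force: 0.0
```

```bash
python3 - <<'E'
from h import *
o=ctrl.get_obs(); ctrl.get_image("wrist")
for t in ["blue_vial"]:
    print(t,[(round(d["p"],2),[round(x) for x in d["xy"]],ray("wrist",d["xy"],0,o)) for d in ctrl.tip_of("wrist",t)])
im=ctrl.get_image("top")[195:330,170:290,::-1]
w=ctrl.get_image("wrist")[:,:,::-1].copy(); w[0:270,0:240]=cv2.resize(im,(240,270),interpolation=cv2.INTER_CUBIC); cv2.imwrite("pics/w9.png",w)
E
```

```text
blue_vial [(0.82, [319, 214], array([ 0.4425, -0.0396,  0.    ])), (0.54, [343, 326], array([ 0.4683, -0.1642,  0.    ]))]
```

View pics/w9.png

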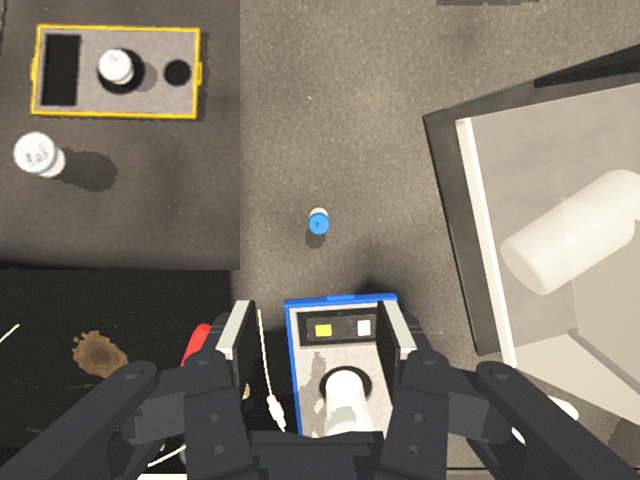

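Inset: the short jar is in the yellow tray's jar hole (117,67). The blue vial is at (319,223).

Emit:
pendant --ticks '{"segments": [[0.05,-0.4,0.1,1.5,0,0,0],[0.05,-0.4,0.1,3.5,0,0,0],[0.05,-0.4,0.1,5.5,0,0,0],[0.05,-0.4,0.1,7.25,0,0,0],[0.05,-0.4,0.1,8.75,0,0,0],[0.05,-0.4,0.1,9.75,0,0,0],[0.05,-0.4,0.1,10.25,0,0,0],[0.05,-0.4,0.1,10.45,0,0,0],[0.05,-0.4,0.1,10.45,0,0,0],[0.01,-0.4,0.1,10.45,0,0,0],[0.01,-0.4,0.1,10.45,0,0,0],[0.01,-0.4,0.1,10.45,0,0,0],[0.01,-0.4,0.1,10.45,0,0,0],[0.01,-0.4,0.1,10.45,0,0,0],[0.01,-0.4,0.1,10.45,0,0,0],[0.01,-0.4,0.1,10.45,0,0,0]]}' --force 25

```text
t: 26.9
tool_pos: [0.4437, -0.0416, 0.018]
tool_rot: [2.222, 2.217, 0.003]
contact_force: [-0.5, 0.4, 6.4]
opening: 0.0177
grip_force: 24.5
```

Emit:
pendant --ticks '{"segments": [[0.01,0,0,-1.5,0,0,0],[0.01,0,0,-3.5,0,0,0],[0.01,0,0,-5.5,0,0,0],[0.01,1.5,0,-7,0,0,0],[0.01,3.5,0,-8.5,0,0,0],[0.01,5.5,0,-8.5,0,0,0],[0.01,7.5,0,-8.5,0,0,0],[0.01,9.25,0.5,-8.5,0,0,0],[0.01,10.5,1.75,-8.5,0,0,0],[0.01,11,3.5,-8.5,0,0,0],[0.01,11.05,5.5,-8.5,0,0,0],[0.01,11.05,7.25,-8.5,0,0,0],[0.01,11.05,7.75,-8.5,0,0,0],[0.01,11.05,7.75,-8.5,0,0,0],[0.01,11.05,7.75,-8.5,0,0,0]]}'

```text
t: 28.15
tool_pos: [0.5972, 0.1792, 0.1857]
tool_rot: [-2.223, -2.218, 0.002]
contact_force: [-1.1, -0.2, -0.9]
opening: 0.0175
grip_force: 24.6
```

```bash
python3 - <<'E'
from h import *
o=ctrl.get_obs(); im=ctrl.get_image("wrist"); cv2.imwrite("pics/w10.png",im[:,:,::-1])
E
```

```text
(no output)
```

View pics/w10.png

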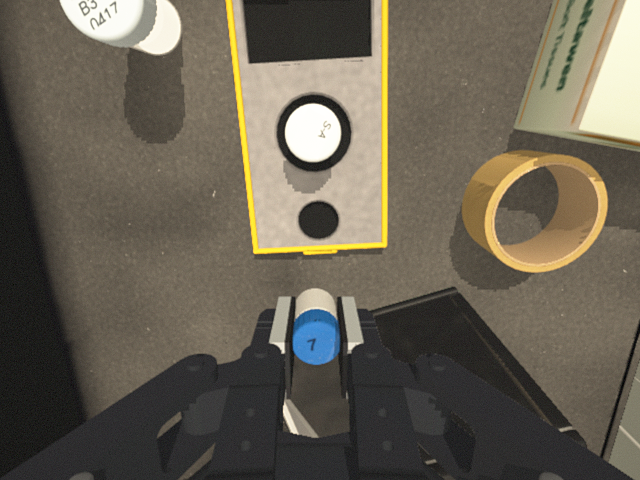

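The short jar is centred in its hole (313,132). The vial hole is at (318,220), directly below the tool.

Scaled: 0.001 m is 0.05, 0.1625 m is 8.125.

Emit:
pendant --ticks '{"segments": [[0.01,0.05,0.05,1.5,0,0,0],[0.01,0.05,0.05,3.5,0,0,0],[0.01,0.05,0.05,5,0,0,0],[0.01,0.05,0.05,6.5,0,0,0],[0.01,0.05,0.05,7.4,0,0,0],[0.01,0.05,0.05,7.85,0,0,0],[0.01,0.05,0.05,8.05,0,0,0],[0.01,0.05,0.05,8.1,0,0,0],[0.01,0.05,0.05,8.125,0,0,0],[0.01,0.05,0.05,8.125,0,0,0]]}'

```text
t: 29.03
tool_pos: [0.5999, 0.1807, 0.0259]
tool_rot: [2.222, 2.218, 0.004]
contact_force: [0.8, 0.8, 0.5]
opening: 0.0171
grip_force: 24.6
```

Scaled: -0.2 m is -10, -0.19 m is -9.5.

Emit:
pendant --ticks '{"segments": [[0.01,0,-0.05,0.075,0,0,0],[0.01,0,-0.05,0.14,0,0,0],[0.01,0,-0.05,0.14,0,0,0],[0.045,0,-0.05,0.14,0,0,0],[0.045,0,-0.05,0.14,0,0,0],[0.045,0,-0.05,0.14,0,0,0],[0.045,0,-0.05,0.14,0,0,0],[0.045,0,-0.05,-0.5,0,0,0],[0.045,0,-0.05,-2.5,0,0,0],[0.045,0,-0.05,-4.5,0,0,0],[0.045,0,-0.05,-6.5,0,0,0],[0.045,0,-1,-8.5,0,0,0],[0.045,0,-3,-9.5,0,0,0],[0.045,-1,-5,-10,0,0,0],[0.045,-2.5,-6.5,-10,0,0,0],[0.045,-4,-8,-10,0,0,0],[0.045,-5.5,-8,-10,0,0,0],[0.045,-5.5,-8,-10,0,0,0]]}'

```text
t: 30.53
tool_pos: [0.4369, 0.0669, 0.2248]
tool_rot: [2.227, 2.212, -0.001]
contact_force: [0.0, -0.4, 0.5]
opening: 0.0446
grip_force: 0.0
```

```bash
python3 - <<'E'
from h import *
a=ctrl.get_image("top")[130:330,170:490,::-1]; cv2.imwrite("pics/end.png",cv2.resize(a,(800,500),interpolation=cv2.INTER_CUBIC))
E
```

```text
(no output)
```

View pics/end.png

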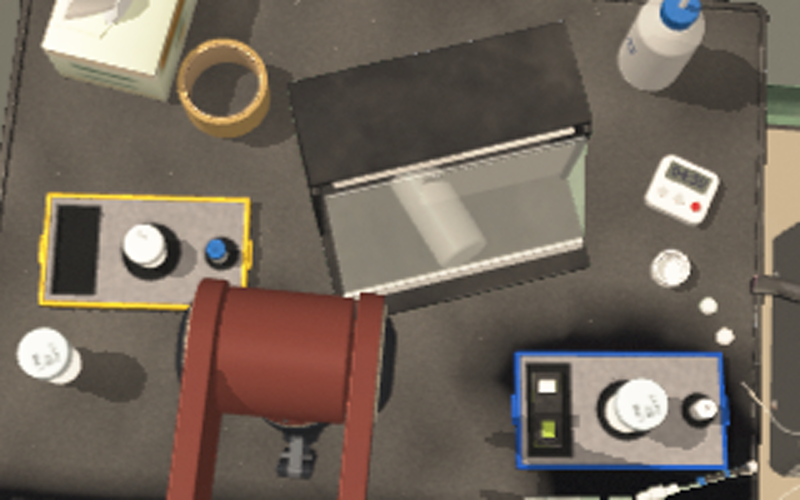

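All five pieces are seated upright or flat: yellow tray jar (145,245) and vial (218,250), blue tray cassette (548,408), jar (640,405) and vial (703,408). The timer, tape and loose cap are where they started.

```bash
python3 -c "
from station import ctrl
print(ctrl.finish_job())"
```

```text
the job is handed in; nothing more can be done
None
```

Both kits are made up and the job is handed in at about 31 s: all five pieces are seated in their own cut-outs, and the timer, tape roll and loose cap were not moved.

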